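Fetch the hemmed-in stand magnifier at the note-mending desk

ROBOT

A 7-joint arm with a two-finger parallel gripper is mounted at the origin on the work surface. World frame = base frame: x ahead of the robot, y to its left, z up, the work surface at z = 0. Lengths are in mm, angles in rad, forces in N, time in s.
With the tool pointing down it reaches from about 400 to 850 mm from the base axis. Payload 4.5 kg.
Tool frame: the origin (TCP) lies at the very end of the fingers, on their centre line; the grasp point (between the pads) lies 19 mm behind it (grip_depth is the distance from the TCP to the grasp point, in mm); z points along the fingers, y is the direction in which the jaws open and shut (so a half turn about z gives the same grasp; the last joint's range is limited). The gripper opens to 88 mm and grips with 3 to 60 N. Pads are 18 mm wide; open, the fingers measure 123 mm over their backs; the gripper's body (75 mm by 187 mm) begins 45 mm behind the grasp point.
Start: joints at [-1.228, 0.689, -0.195, 1.565, 0.157, 0.902, -0.215], TCP at [189.928, 595.467, 238.743] pointing down, gripper open.
Joint ranges: [-3.01, 3.01], [-0.46, 2.08], [-1.47, 1.51], [0.13, 2.56], [-1, 4.14], [0.04, 2.09], [-2.66, 2.66]. Speed limits (rad/s): [2.57, 2.57, 3.14, 3.14, 3.14, 3.14, 3.14].

INTERFACE

Orientations are given as a rotation vector (axis times angle).
In Python, from plant import * gives the robot as it stands.
- The arm moves only by the shell command python3 -m handwheel 'ROWS' [OPENING]. ROWS is JSON, a list of rows, each an object with "xyz": the shift along the world's x, y, z in mm, a list of three; "roll": the turn about the world's z in degrees. A call has 1 to 8 rows; each row is the pose to reach, as a shift and turn from the pose commanded when the call began; what a row does not reach only later rows make up. A row lasts 1/12 s, in which the tool goes at most 41.7 mm and 7.16 degrees, less where a joint would pass 70% of its speed; a pose out of reach is approached as far as the arm can. A call with a gripper value outside its range is refused whole. OPENING is the opening, from -1 (shut) to 1 (fully open), so that 0 is half open, set as the call begins (- or left out, the last holds). The fingers move at their own pace and stop on an object; the grip force is fixed at half the most. Time passes only in rows, so rows that repeat a pose let the fingers close. It gives the time, the measured TCP pose, the force and the opening at its end, in the units of the state.
- get_state(): the state, without advancing time (a new reading comes with each control period).
- camera(name): name is "scene" or "top" or "wrist"; returns the picture (400x640x3 uint8, red, green, blue); there is no depth.
- camera_model(name): a dict with "camera_matrix" (3x3 intrinsics, pixels), "rvec" (rotation vector, rad) and "tvec" (3), from world to camera coordinates, as OpenCV has them. Camera axes: x right, y down, z forward; pixel columns grow to the right and rows downward; lengths in mm; the calibration is good to about 2 mm. A picture is of the moment at which its call begins: read the wrist's pose just before it. camera_model takes no time and is no camera call; for the wrist camera it gives the pose at the moment of the call.
- finish_job(): hands the job in, once; it reports no verdict.
Trained networks look in the newest picture that a camera, given by its name, has taken for a name from the list of things; names that differ only in an ending like _2 or _b are one class to them, and where a whole thing is asked for, a point or a joint stands for the part that bears it (a point fixed in the world has none). Each returns a list of dicts, best first, with "score" (0 to 1); they miss things now and then, are a little off and sometimes report something else, mostly with a low value. They report only what shows in the picture. A call takes as long as a camera call.
- boxes_of(query, camera): "box" ([left, top, right, bottom] in pixels, round what is visible of it).
- landmark_of(query, camera): "centre" ([row, column] in pixels: a listed point, or the origin of a listed thing).
The state is a dict: "clock": time; "q": joint angles; "qvel": joint speeds; "joint_efforts": joint torques, N m; "ee_pos": TCP position; "ee_rot": TCP orientation; "ft_force": force on the tool from outside, world axes, zero at the start; "moment": the same for the moment, N m; "opening": opening from 0.0 (shut) to 1.0 (fully open).
Only numpy, scipy, OpenCV 4.12 (cv2) and the standard library are available. Lean on these libraries where they do the work, as an engineer would, in place of code of your own. Each camera call takes 0.05 s, during which the arm holds its last target. There are 200 camera calls.

TASK

The black stand magnifier is hemmed in between the three stamps in the grey stamp tray, with no room for fingers at its long sides: first lift out all three stamps and stand them upright in the empty green tray, then take the magnifier and set it gently on the note board, centred over the mended note and lengthwise along it. Only then put every stamp back into the stamp tray, upright and squared up, on the very place where that same stamp stood before. Leave the stapler, the tape dispenser and the glue stick where they stand.

Things in the scene. Friction and masses are not known exactly. Their poses are not given: they have to be found in the camera images.
- stamp_red: Self-inking office stamp with a red push cap, standing upright: black square foot 42 x 42 mm, 30 mm high, and above it from 30 to 80 mm height the red cap, 38 mm along its own x and 36 mm along its own y, with a small white paper window on top (82 mm overall, about 90 g, plain plastic). Grip it by the cap. Origin at the centre of its underside, z up. At the start it stands in the stamp tray, squared up with it, 4 mm above the desk.
- stamp_yellow: Self-inking office stamp with a yellow push cap, standing upright: black square foot 42 x 42 mm, 30 mm high, and above it from 30 to 80 mm height the yellow cap, 38 mm along its own x and 36 mm along its own y, with a small white paper window on top (82 mm overall, about 90 g, plain plastic). Grip it by the cap. Origin at the centre of its underside, z up. At the start it stands in the stamp tray, squared up with it, 4 mm above the desk.
- stamp_blue: Self-inking office stamp with a blue push cap, standing upright: black square foot 42 x 42 mm, 30 mm high, and above it from 30 to 80 mm height the blue cap, 38 mm along its own x and 36 mm along its own y, with a small white paper window on top (82 mm overall, about 90 g, plain plastic). Grip it by the cap. Origin at the centre of its underside, z up. At the start it stands in the stamp tray, squared up with it, 4 mm above the desk.
- magnifier: Stand magnifier: black rectangular frame 100 mm along its own x, 54 mm along its own y, 32 mm high, with a clear bar lens in the top; bottom open; about 130 g. It can be gripped only across its 54 mm width (own y), at mid-height, when the stamps beside it are gone (8 mm gaps to them at the start). Origin at the centre of its underside, z up. At the start it stands in the middle of the stamp tray with its x along the tray's x.
- stamp_tray: Grey office tray, fixed to the desk, 124 mm along its x, 190 mm along its y, walls 4 mm thick and 26 mm high, pale lined floor 4 mm above the desk. The three stamp places are outlined in black (48 mm squares) on the lining: two side by side along x on the +y side of the magnifier, one on its -y side (place centres, in the tray's frame, at x,y = 28,56; -28,56; 0,-56 mm); any stamp may start on any of them. Origin at the centre of its underside, z up.
- side_tray: Empty green plastic tray, fixed to the desk, 150 mm along its x, 190 mm along its y, walls 4 mm thick and 14 mm high, floor 4 mm above the desk: room for the three stamps to be put aside. Origin at the centre of its underside, z up.
- note_board: White measuring board with a fine red grid, fixed to the desk, 130 mm along its x, 190 mm along its y, 3 mm thick, smooth on top; under its clear face lies a mended green banknote, 148 mm along the board's y and 68 mm along its x, its centre at the board's centre. Origin at the centre of its underside, z up.
- stapler: Bystander: beige and black desk stapler, 150 x 36 mm, 51 mm high, long axis along its x; loose. Origin at the centre of its underside.
- tape_dispenser: Bystander: green desk tape dispenser with a roll of tape, 150 mm along its x, 62 mm along its y, 100 mm high at the roll; loose, heavy. Origin at the centre of its underside.
- glue_stick: Bystander: upright white glue stick with a pink cap, 33 mm in diameter, 88 mm high; loose. Origin at the centre of its underside.

How it is judged:
By the outcome, as a careful person would: the job done as asked, in the order asked, and still so for the second after the job is handed in, with the robot touching nothing.
It also fails if it takes over 141 s, if anything falls off the work surface, if the arm or the gripper's body presses on something with over 40 N, if the wrist force passes 120 N, or if a joint passes its speed limit or range.

## Working session

There is one attempt and no reset: what is moved stays moved. The work goes in short steps, Python scripts to look and compute and a shell command to move; the robot and the scene stay as the last step left them, time stands still between calls to the robot, and variables do not carry over. Pictures are saved under pics/ and viewed, about 12 in all and at most 16, crops included, and the job is handed in when it is done.

```bash
ls; mkdir -p pics; python3 - <<'E'
from plant import *
import cv2
for n in ["top","scene"]:
    im=camera(n); cv2.imwrite(f"pics/{n}0.png",im[:,:,::-1])
    m=camera_model(n); print(n,m)
s=get_state(); print(s['clock'],s['ee_pos'],s['ee_rot'],s['opening'])
for t in ["stamp_red","stamp_yellow","stamp_blue","magnifier","stamp_tray","side_tray","note_board","stapler","tape_dispenser","glue_stick"]:
    print(t,[(round(d['score'],2),[round(v) for v in d['centre']]) for d in landmark_of(t,"top")][:2])
E
```

```text
pics
top {'camera_matrix': array([[363.55992141,   0.        , 321.81198976],
       [  0.        , 363.55992141, 198.23287106],
       [  0.        ,   0.        ,   1.        ]]), 'rvec': array([ 2.13244365, -2.1012444 ,  0.19583261]), 'tvec': array([ -6.10642075, 594.94929253, 742.28817879])}
scene {'camera_matrix': array([[389.08992462,   0.        , 317.99403915],
       [  0.        , 389.08992462, 190.4540139 ],
       [  0.        ,   0.        ,   1.        ]]), 'rvec': array([ 1.46061392,  2.4009843 , -0.6248822 ]), 'tvec': array([ 280.80626863, -456.67126878, 1262.16098117])}
0.1 [189.82299625 594.90941088 238.00917746] [-4.82917813e-01 -3.10416641e+00  2.47552761e-03] 1.0000604148037378
stamp_red [(0.9, [225, 298])]
stamp_yellow [(0.92, [198, 293]), (0.64, [129, 321])]
stamp_blue [(0.63, [202, 345]), (0.19, [198, 293])]
magnifier [(0.9, [206, 317])]
stamp_tray []
side_tray [(0.73, [243, 442])]
note_board []
stapler [(0.9, [144, 394])]
tape_dispenser [(0.63, [140, 258])]
glue_stick [(0.57, [131, 319])]
```

View pics/top0.png

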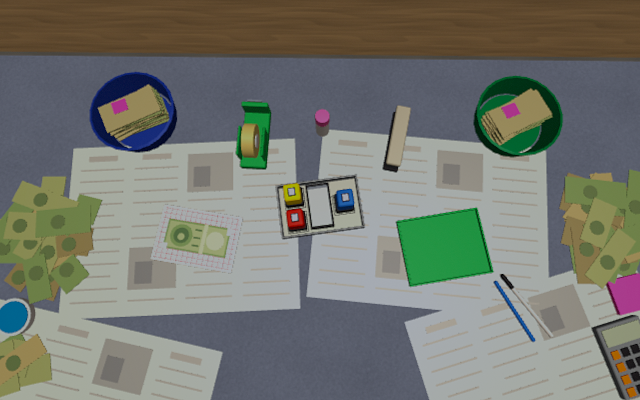

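View pics/scene0.png

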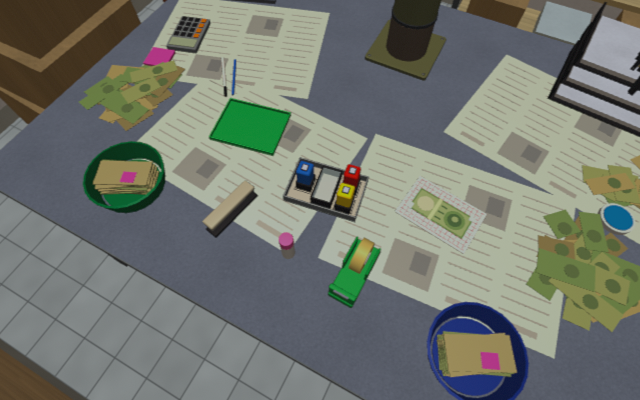

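The top view shows yellow at (292,193), red at (296,217) and blue at (345,200), with the magnifier at (319,206). The green tray is at (445,247) and the note board at (197,238). The tray's +y side, which holds two stamps, is on the image left.

```bash
cat > h.py <<'E'
from plant import *
import numpy as np, cv2
from scipy.spatial.transform import Rotation as R
def ray(m,u,v,z):
    Rm=cv2.Rodrigues(np.array(m['rvec'],float))[0]; t=np.array(m['tvec'],float)
    d=Rm.T@np.linalg.inv(m['camera_matrix'])@[u,v,1]; c=-Rm.T@t
    return (c+d*(z-c[2])/d[2])
def proj(m,P):
    return cv2.projectPoints(np.array(P,float).reshape(-1,3),np.array(m['rvec'],float),np.array(m['tvec'],float),m['camera_matrix'],None)[0].reshape(-1,2)
def st():
    s=get_state(); r=R.from_rotvec(s['ee_rot']).as_matrix()
    print('t%.2f'%s['clock'],np.round(s['ee_pos'],1),'jaw yaw %.2f'%np.degrees(np.arctan2(r[1,1],r[0,1])),'tilt',np.round(r[:,2],3),'F',np.round(s['ft_force'],1),'op %.3f'%s['opening'],'q7 %.2f'%s['q'][6]); return s
E
python3 - <<'E'
from h import *
m=camera_model("top")
def rect(n,c,z):
    P=np.array([ray(m,u,v,z)[:2] for u,v in c]); print(n,P.mean(0).round(1),[ (np.linalg.norm(d).round(1),np.degrees(np.arctan2(d[1],d[0])).round(1)) for d in np.roll(P,-1,0)-P])
rect("stray",[(277,187),(357,176),(363,229),(284,238)],26)
rect("green",[(397,221),(476,209),(493,270),(409,286)],14)
rect("board",[(166,206),(242,218),(233,272),(152,256)],3)
for n,u,v in [("y",292,191),("r",295.5,215.5),("b",345,199)]: print(n,ray(m,u,v,82).round(1))
for n,u,v,z in [("glue",322,117,88),("stapler",398,138,40),("tape",254,135,30)]: print(n,ray(m,u,v,z).round(1))
s=st(); w=camera_model("wrist"); Rm=cv2.Rodrigues(w['rvec'])[0]; print('cam',(-Rm.T@w['tvec']).round(1),Rm.round(2),w['camera_matrix'])
im=camera("wrist"); cv2.imwrite("pics/w0.png",im[:,:,::-1])
E
```

```text
stray [580.4   6.1] [(np.float64(186.4), np.float64(-81.2)), (np.float64(123.4), np.float64(-173.9)), (np.float64(178.5), np.float64(97.3)), (np.float64(118.6), np.float64(9.8))]
green [ 497.5 -274. ] [(np.float64(184.8), np.float64(-80.5)), (np.float64(140.3), np.float64(-168.2)), (np.float64(191.7), np.float64(101.3)), (np.float64(146.3), np.float64(9.1))]
board [508.9 287.2] [(np.float64(182.2), np.float64(-98.1)), (np.float64(124.3), np.float64(173.8)), (np.float64(190.7), np.float64(80.0)), (np.float64(118.2), np.float64(-10.1))]
y [605.   66.5  82. ]
r [552.2  57.4  82. ]
b [589.2 -47.   82. ]
glue [771.9   4.8  88. ]
stapler [ 743.2 -171.7   40. ]
tape [750.  165.2  30. ]
t0.60 [189.9 595.5 238.8] jaw yaw 72.30 tilt [ 0.  0. -1.] F [-0.5  0.4 -0.1] op 1.001 q7 -0.22
cam [114.5 619.6 384.3] [[ 0.3   0.95 -0.  ]
 [ 0.91 -0.29  0.3 ]
 [ 0.29 -0.09 -0.95]] [[296.24451958   0.         322.30044332]
 [  0.         296.24451958 202.53698664]
 [  0.           0.           1.        ]]
```

```bash
python3 -m handwheel '[{"xyz":[40,-38,0],"roll":5},{"xyz":[70,-66,0],"roll":10},{"xyz":[100,-95,0],"roll":15},{"xyz":[130,-125,0],"roll":20},{"xyz":[160,-155,0],"roll":27},{"xyz":[160,-155,0],"roll":27}]' 1 && python3 -m handwheel '[{"xyz":[27,-27,0],"roll":0},{"xyz":[54,-54,0],"roll":0},{"xyz":[80,-80,0],"roll":0},{"xyz":[110,-107,0],"roll":0},{"xyz":[140,-135,0],"roll":0},{"xyz":[150,-152,0],"roll":0},{"xyz":[150,-152,0],"roll":0},{"xyz":[150,-152,0],"roll":0}]'
python3 - <<'E'
from h import *
s=st(); w=camera_model("wrist"); im=camera("wrist"); cv2.imwrite("pics/w1.png",im[:,:,::-1])
np.save("w1.npy",np.r_[w['rvec'],w['tvec']])
print(ray(w,320,200,0))
E
```

```text
clock: 1.15
ee_pos: [356.2, 433.9, 238.4]
ee_rot: [-0.248, 3.129, -0.008]
ft_force: [0.5, -0.1, -0.1]
opening: 1.002
clock: 1.82
ee_pos: [500.7, 287.2, 238.6]
ee_rot: [0.25, -3.132, 0.0]
ft_force: [0.1, 0.4, -0.7]
opening: 1.0
t1.82 [500.7 287.2 238.6] jaw yaw 99.12 tilt [-0. -0. -1.] F [ 0.1  0.4 -0.7] op 1.000 q7 0.84
[540.03083854 290.26671606   0.        ]
```

View pics/w1.png

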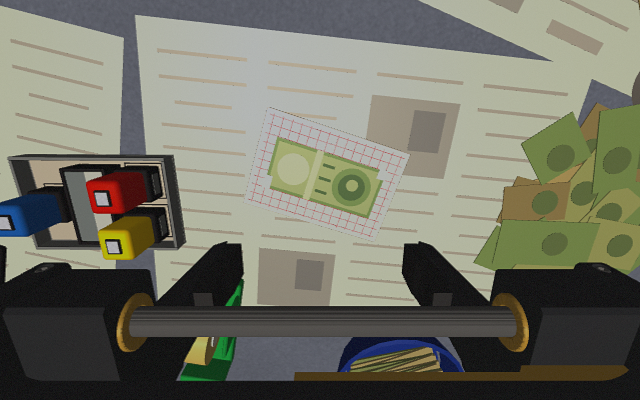

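The wrist view shows the board with corners near (268,107), (410,155), (376,240) and (247,203), and the note centred near (328,178). The stamps in the grey tray are at left.

```bash
cat >> h.py <<'E'
from scipy.optimize import least_squares
def fitrect(m,pix,lx,ly,z,x0):
    "pix: corners in order (+,+),(-,+),(-,-),(+,-) of rect frame"
    L=np.array([(1,1),(-1,1),(-1,-1),(1,-1)])*[lx/2,ly/2]
    def P(p):
        c,s=np.cos(p[2]),np.sin(p[2]); return np.c_[L@np.array([[c,s],[-s,c]])+p[:2],np.full(4,z)]
    r=least_squares(lambda p:(proj(m,P(p))-pix).ravel(),[x0[0],x0[1],np.radians(x0[2])])
    print('fit',r.x[:2].round(1),np.degrees(r.x[2]).round(2),'res px',r.fun.reshape(4,2).round(1).tolist()); return r.x
def model(a): return dict(rvec=a[:3],tvec=a[3:],camera_matrix=camera_model("wrist")['camera_matrix'])
E
python3 - <<'E'
from h import *
m=model(np.load("w1.npy"))
# order: world (+x,+y)= image lower right
fitrect(m,np.array([(376,240),(410,155),(268,107),(247,203)],float),130,190,3,(509,287,-9))
im=cv2.imread("pics/w1.png"); h=cv2.cvtColor(im,cv2.COLOR_BGR2HSV)
k=cv2.inRange(h,(30,50,40),(75,255,255)); k[:, :250]=0;k[:,420:]=0;k[:100]=0;k[236:]=0
k=cv2.morphologyEx(k,cv2.MORPH_CLOSE,np.ones((9,9)))
c=max(cv2.findContours(k,0,1)[0],key=cv2.contourArea)[:,0]
W=np.array([ray(m,u,v,3)[:2] for u,v in c],np.float32); print(cv2.minAreaRect(W))
E
python3 -m handwheel '[{"xyz":[4,-40,0],"roll":0},{"xyz":[8,-80,0],"roll":0},{"xyz":[12,-120,0],"roll":0},{"xyz":[16,-160,0],"roll":0},{"xyz":[20,-200,0],"roll":0},{"xyz":[25,-240,0],"roll":0},{"xyz":[30,-280,0],"roll":0},{"xyz":[30,-280,0],"roll":0}]'
python3 -m handwheel '[{"xyz":[0,0,0],"roll":0},{"xyz":[0,0,0],"roll":0},{"xyz":[0,0,0],"roll":0}]'
python3 - <<'E'
from h import *
s=st(); w=camera_model("wrist"); im=camera("wrist"); cv2.imwrite("pics/w2f.png",im[:,:,::-1])
np.save("w2.npy",np.r_[w['rvec'],w['tvec']])
cv2.imwrite("pics/w2.png",cv2.resize(im[60:260,180:460,::-1],None,fx=2.8,fy=2.8,interpolation=cv2.INTER_CUBIC))
E
```

```text
fit [509.4 293.5] -8.2 res px [[0.4, 1.8], [1.9, -1.6], [0.1, 0.0], [-2.5, 0.5]]
((509.43560791015625, 291.2598876953125), (147.94190979003906, 67.53813171386719), 81.21623229980469)
clock: 2.53
ee_pos: [530.1, -0.2, 238.4]
ee_rot: [0.239, -3.131, 0.009]
ft_force: [-0.7, -0.6, -1.0]
opening: 1.001
clock: 2.78
ee_pos: [529.8, 11.8, 239.0]
ee_rot: [-0.262, 3.13, 0.003]
ft_force: [0.0, 0.1, -0.4]
opening: 0.996
t2.78 [529.8  11.8 239. ] jaw yaw 99.59 tilt [ 0.     0.002 -1.   ] F [ 0.   0.1 -0.4] op 0.996 q7 1.30
```

View pics/w2.png

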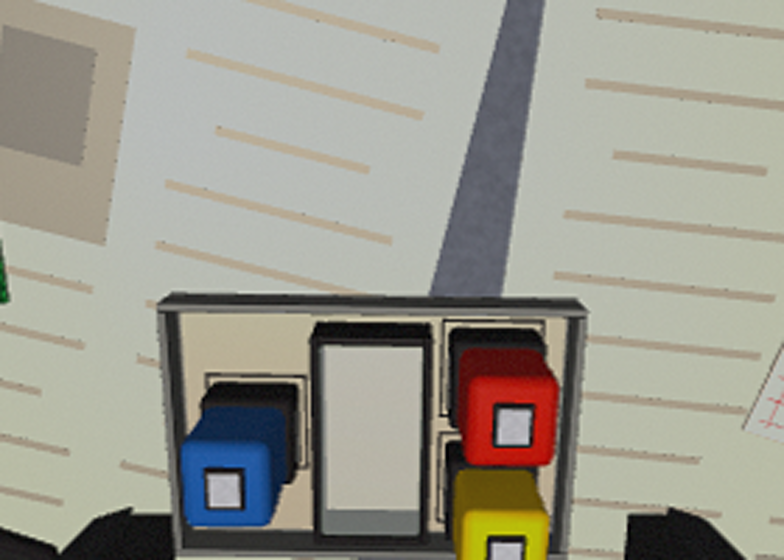

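Blue is alone on the tray's -y side, with the magnifier in the middle, red at the near +y place and yellow at the far +y place. The arm was still settling, so I'll wait and image again at rest.

```bash
python3 -m handwheel '[{"xyz":[-25,0,30],"roll":0},{"xyz":[-25,0,30],"roll":0},{"xyz":[-25,0,30],"roll":0},{"xyz":[-25,0,30],"roll":0},{"xyz":[-25,0,30],"roll":0},{"xyz":[-25,0,30],"roll":0},{"xyz":[-25,0,30],"roll":0},{"xyz":[-25,0,30],"roll":0}]'
python3 - <<'E'
from h import *
for i in range(2): s=st(); w=camera_model("wrist"); im=camera("wrist")
st(); cv2.imwrite("pics/w3f.png",im[:,:,::-1])
np.save("w3.npy",np.r_[w['rvec'],w['tvec']])
cv2.imwrite("pics/w3.png",cv2.resize(im[100:260,180:460,::-1],None,fx=2.8,fy=2.8,interpolation=cv2.INTER_CUBIC))
E
```

```text
clock: 3.5
ee_pos: [505.0, 8.5, 268.3]
ee_rot: [0.255, -3.131, -0.0]
ft_force: [0.8, -0.1, -0.5]
opening: 1.001
t3.50 [505.    8.5 268.3] jaw yaw 99.31 tilt [-0.001  0.    -1.   ] F [ 0.8 -0.1 -0.5] op 1.001 q7 1.32
t3.55 [505.    8.5 268.4] jaw yaw 99.31 tilt [-0.001  0.    -1.   ] F [ 0.8  0.3 -0.7] op 1.002 q7 1.32
t3.60 [505.    8.4 268.5] jaw yaw 99.30 tilt [-0.  0. -1.] F [ 0.3 -0.4  0.6] op 0.999 q7 1.32
```

View pics/w3.png

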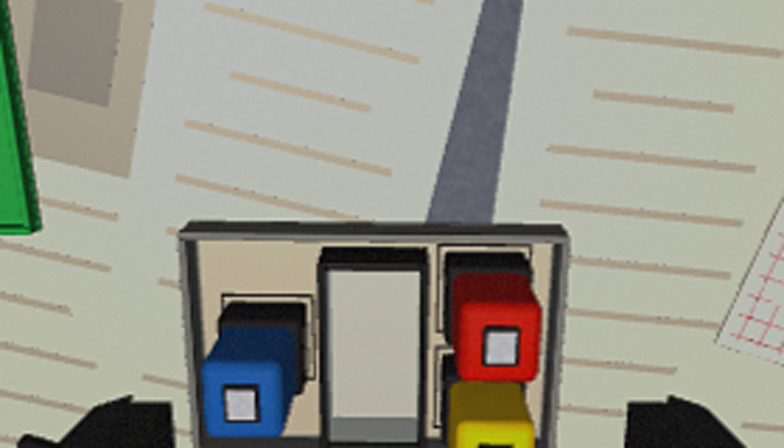

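```bash
python3 -m handwheel '[{"xyz":[30,0,0],"roll":0},{"xyz":[65,0,0],"roll":0},{"xyz":[65,0,0],"roll":0},{"xyz":[65,0,0],"roll":0},{"xyz":[65,0,0],"roll":0},{"xyz":[65,0,0],"roll":0},{"xyz":[65,0,0],"roll":0},{"xyz":[65,0,0],"roll":0}]'
python3 - <<'E'
from h import *
s=st(); w=camera_model("wrist"); im=camera("wrist")
cv2.imwrite("pics/w4f.png",im[:,:,::-1])
np.save("w4.npy",np.r_[w['rvec'],w['tvec']])
cv2.imwrite("pics/w4.png",cv2.resize(im[60:260,200:440,::-1],None,fx=3,fy=3,interpolation=cv2.INTER_CUBIC))
E
```

```text
clock: 4.27
ee_pos: [569.2, 8.4, 268.9]
ee_rot: [0.255, -3.131, 0.0]
ft_force: [-0.3, -0.7, 0.2]
opening: 1.003
t4.27 [569.2   8.4 268.9] jaw yaw 99.32 tilt [-0. -0. -1.] F [-0.3 -0.7  0.2] op 1.003 q7 1.35
```

View pics/w4.png

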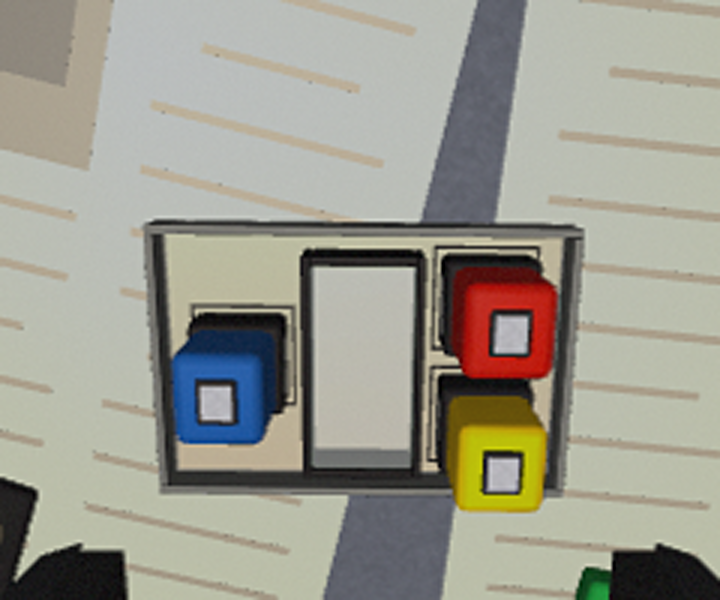

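```bash
python3 - <<'E'
from h import *
m=model(np.load("w4.npy"))
f=lambda c:np.array(c,float)/3+[200,60]-0.33
p=fitrect(m,f([(565,494),(582,236),(148,229),(161,493)]),124,190,26,(580,6,9.5))
c,s=np.cos(p[2]),np.sin(p[2])
pl={'red':(-28,56),'yellow':(28,56),'blue':(0,-56)}; win={'red':(511,334),'yellow':(503,473),'blue':(216,402)}
W=[];L=[]
for k,(a,b) in pl.items():
    q=[p[0]+c*a-s*b,p[1]+s*a+c*b]; u=f(win[k]); w=ray(m,u[0],u[1],86)[:2]; print(k,np.round(q,1),'window',w.round(1)); W.append(w);L.append((a,b))
# pose from windows
r=least_squares(lambda x:(np.c_[np.cos(x[2])*np.array(L)[:,0]-np.sin(x[2])*np.array(L)[:,1]+x[0],np.sin(x[2])*np.array(L)[:,0]+np.cos(x[2])*np.array(L)[:,1]+x[1]]-W).ravel(),p)
print('from windows',r.x[:2].round(1),np.degrees(r.x[2]).round(2),r.fun.round(1))
# floor outlines: magnifier top rect z=36
fitrect(m,f([(418,472),(424,252),(302,252),(304,470)]),100,54,36,(580,6,9.5))
E
```

```text
fit [585.9   9.3] 8.78 res px [[-0.1, 2.0], [1.7, -1.6], [-1.6, -0.7], [-0.0, 1.1]]
red [549.7  60.3] window [548.6  59.4]
yellow [605.   68.9] window [603.5  67.9]
blue [594.4 -46.1] window [593.  -46.9]
from windows [584.6   8.4] 8.73 [-0.2  0.1  0.2  0.   0.1 -0.1]
fit [581.9   7.8] 8.75 res px [[0.8, 0.7], [1.1, -0.4], [-1.1, -0.9], [-0.8, 0.9]]
```

```bash
python3 -m handwheel '[{"xyz":[-21,40,0],"roll":-0.6},{"xyz":[-21,51,-35],"roll":-0.6},{"xyz":[-21,51,-75],"roll":-0.6},{"xyz":[-21,51,-115],"roll":-0.6},{"xyz":[-21,51,-150],"roll":-0.6},{"xyz":[-21,51,-170],"roll":-0.6},{"xyz":[-21,51,-170],"roll":-0.6},{"xyz":[-21,51,-170],"roll":-0.6}]'
python3 -m handwheel '[{"xyz":[0,0,0],"roll":0},{"xyz":[0,0,0],"roll":0},{"xyz":[0,0,0],"roll":0},{"xyz":[0,0,0],"roll":0}]'
python3 - <<'E'
from h import *
s=st(); w=camera_model("wrist"); im=camera("wrist")
cv2.imwrite("pics/w5.png",im[:,:,::-1]); np.save("w5.npy",np.r_[w['rvec'],w['tvec']])
E
```

```text
clock: 4.98
ee_pos: [548.4, 59.5, 98.5]
ee_rot: [0.239, -3.131, 0.0]
ft_force: [-0.2, -0.5, 0.5]
opening: 0.997
clock: 5.32
ee_pos: [549.8, 59.5, 100.1]
ee_rot: [-0.238, 3.13, 0.0]
ft_force: [-1.0, -0.6, 1.3]
opening: 1.001
t5.32 [549.8  59.5 100.1] jaw yaw 98.69 tilt [ 0.002  0.    -1.   ] F [-1.  -0.6  1.3] op 1.001 q7 1.10
```

View pics/w5.png

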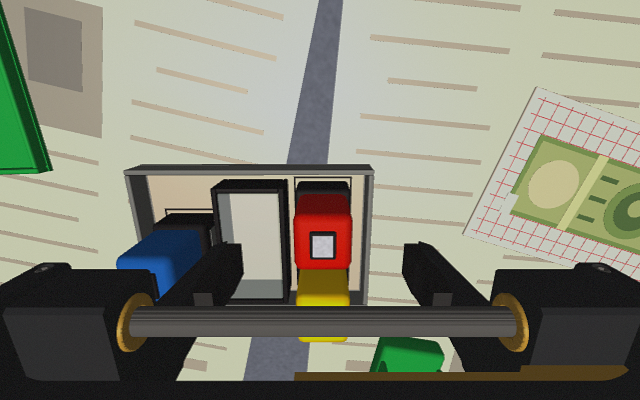

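The red window sits at (322,245), centred between the fingers at columns 241 and 403. I'll descend and grip.

```bash
python3 -m handwheel '[{"xyz":[0,0,-20],"roll":0},{"xyz":[0,0,-40],"roll":0},{"xyz":[0,0,-54],"roll":0},{"xyz":[0,0,-54],"roll":0},{"xyz":[0,0,-54],"roll":0},{"xyz":[0,0,-54],"roll":0},{"xyz":[0,0,-54],"roll":0},{"xyz":[0,0,-54],"roll":0}]'
python3 -m handwheel '[{"xyz":[0,0,0],"roll":0},{"xyz":[0,0,0],"roll":0},{"xyz":[0,0,0],"roll":0},{"xyz":[0,0,0],"roll":0},{"xyz":[0,0,0],"roll":0},{"xyz":[0,0,0],"roll":0},{"xyz":[0,0,0],"roll":0},{"xyz":[0,0,0],"roll":0}]' -1
python3 - <<'E'
from h import *
s=st(); w=camera_model("wrist"); im=camera("wrist")
cv2.imwrite("pics/w6f.png",im[:,:,::-1]); np.save("w6.npy",np.r_[w['rvec'],w['tvec']])
cv2.imwrite("pics/w6.png",cv2.resize(im[120:320,200:440,::-1],None,fx=3,fy=3,interpolation=cv2.INTER_CUBIC))
E
```

```text
clock: 6.03
ee_pos: [549.6, 59.5, 45.7]
ee_rot: [-0.238, 3.131, 0.001]
ft_force: [0.0, -0.0, -0.2]
opening: 1.001
clock: 6.7
ee_pos: [548.9, 59.5, 44.7]
ee_rot: [0.239, -3.132, -0.0]
ft_force: [-0.1, 0.2, -0.7]
opening: 0.42
t6.70 [548.9  59.5  44.7] jaw yaw 98.71 tilt [-0.  0. -1.] F [-0.1  0.2 -0.7] op 0.420 q7 1.06
```

View pics/w6.png

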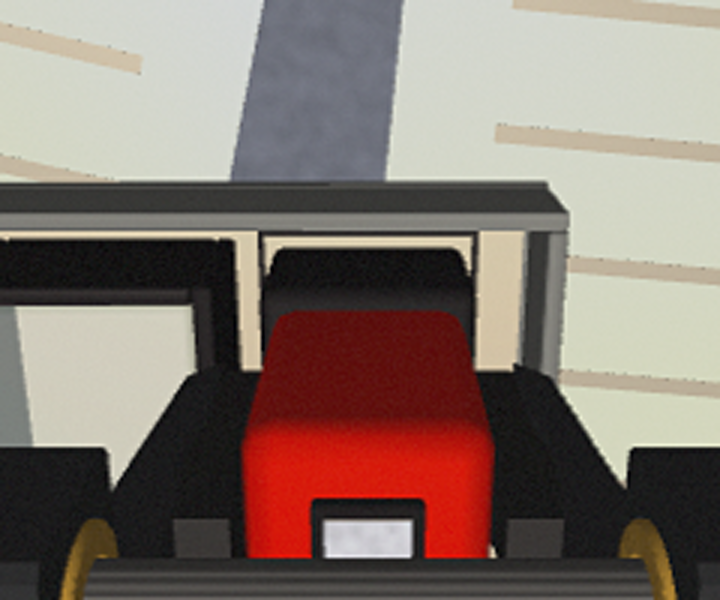

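Red is gripped at 37 mm, and its foot is centred in the outline. I'll carry it to the green tray.

```bash
python3 -m handwheel '[{"xyz":[0,0,15],"roll":0},{"xyz":[0,0,40],"roll":0},{"xyz":[0,0,75],"roll":0},{"xyz":[0,0,110],"roll":0},{"xyz":[-10,-30,110],"roll":0},{"xyz":[-20,-65,110],"roll":0},{"xyz":[-30,-100,110],"roll":0},{"xyz":[-41,-135,110],"roll":0}]'
python3 -m handwheel '[{"xyz":[-10,-35,0],"roll":0},{"xyz":[-20,-70,0],"roll":0},{"xyz":[-30,-105,0],"roll":0},{"xyz":[-40,-135,0],"roll":0},{"xyz":[-48,-160,0],"roll":0},{"xyz":[-48,-160,0],"roll":0},{"xyz":[-48,-160,0],"roll":0},{"xyz":[-48,-160,0],"roll":0}]'
python3 -m handwheel '[{"xyz":[0,0,-30],"roll":0},{"xyz":[0,0,-60],"roll":0},{"xyz":[0,0,-85],"roll":0},{"xyz":[0,0,-95],"roll":0},{"xyz":[0,0,-95],"roll":0},{"xyz":[0,0,-95],"roll":0},{"xyz":[0,0,-95],"roll":0},{"xyz":[0,0,-95],"roll":0}]'
python3 - <<'E'
from h import *
s=st(); im=camera("scene"); w=camera("wrist")
c=cv2.resize(im[60:220,180:400,::-1],None,fx=1.8,fy=1.8); cv2.imwrite("pics/p7.png",np.hstack([cv2.resize(c,(396,288)),cv2.resize(w[:,:,::-1],(400,288))]))
E
```

```text
clock: 7.42
ee_pos: [507.4, -76.8, 155.0]
ee_rot: [-0.24, 3.132, -0.0]
ft_force: [0.2, -0.3, -0.9]
opening: 0.407
clock: 8.08
ee_pos: [460.2, -234.7, 154.7]
ee_rot: [-0.239, 3.132, 0.002]
ft_force: [-0.1, 0.8, -0.8]
opening: 0.402
clock: 8.75
ee_pos: [461.0, -235.6, 61.1]
ee_rot: [-0.239, 3.13, -0.001]
ft_force: [-0.2, 0.3, -0.3]
opening: 0.403
t8.75 [ 461.  -235.6   61.1] jaw yaw 98.72 tilt [ 0.003 -0.001 -1.   ] F [-0.2  0.3 -0.3] op 0.403 q7 1.51
```

View pics/p7.png

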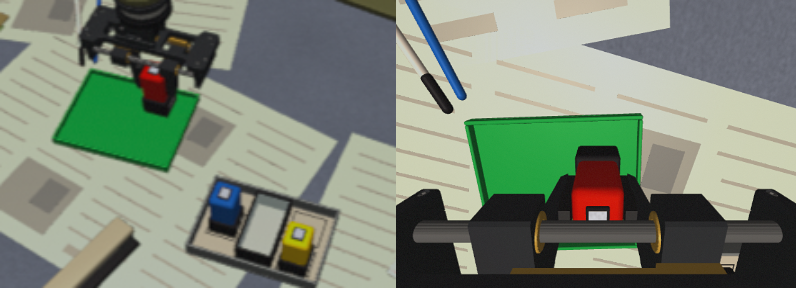

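Red is held over the empty green tray with clearance to its walls. I'll set it down and go for yellow.

```bash
python3 -m handwheel '[{"xyz":[0,0,-7],"roll":0},{"xyz":[0,0,-11],"roll":0},{"xyz":[0,0,-14],"roll":0},{"xyz":[0,0,-15],"roll":0},{"xyz":[0,0,-15],"roll":0},{"xyz":[0,0,-15],"roll":0},{"xyz":[0,0,-15],"roll":0},{"xyz":[0,0,-15],"roll":0}]'
python3 -m handwheel '[{"xyz":[0,0,0],"roll":0},{"xyz":[0,0,0],"roll":0},{"xyz":[0,0,0],"roll":0},{"xyz":[0,0,0],"roll":0},{"xyz":[0,0,0],"roll":0},{"xyz":[0,0,25],"roll":0},{"xyz":[0,0,60],"roll":0},{"xyz":[0,0,100],"roll":0}]' 1
python3 -m handwheel '[{"xyz":[15,32,0],"roll":0},{"xyz":[32,66,0],"roll":0},{"xyz":[48,100,0],"roll":0},{"xyz":[64,134,0],"roll":0},{"xyz":[80,168,0],"roll":0},{"xyz":[96,202,0],"roll":0},{"xyz":[112,236,0],"roll":0},{"xyz":[125,265,0],"roll":0}]'
python3 -m handwheel '[{"xyz":[18.5,38.5,0],"roll":0},{"xyz":[18.5,38.5,0],"roll":0},{"xyz":[18.5,38.5,0],"roll":0},{"xyz":[18.5,38.5,-30],"roll":0},{"xyz":[18.5,38.5,-45],"roll":0},{"xyz":[18.5,38.5,-45],"roll":0},{"xyz":[18.5,38.5,-45],"roll":0},{"xyz":[18.5,38.5,-45],"roll":0}]'
python3 - <<'E'
from h import *
s=st(); im=camera("top"); w=camera("wrist")
cv2.imwrite("pics/p8.png",np.hstack([cv2.resize(im[150:310,230:510,::-1],(400,229)),cv2.resize(w[60:306,100:530,::-1],(400,229))]))
print([(d['score'],d['centre']) for d in landmark_of("stamp_red","top")])
E
```

```text
clock: 9.52
ee_pos: [459.6, -235.5, 44.7]
ee_rot: [0.238, -3.132, -0.0]
ft_force: [-1.3, 1.3, 2.0]
opening: 0.407
clock: 10.18
ee_pos: [458.7, -234.9, 144.6]
ee_rot: [0.239, -3.129, -0.003]
ft_force: [-0.2, -0.4, -0.4]
opening: 0.987
clock: 10.85
ee_pos: [585.8, 32.7, 144.9]
ee_rot: [-0.241, 3.132, 0.002]
ft_force: [0.3, 0.4, 0.2]
opening: 0.999
clock: 11.52
ee_pos: [603.8, 67.0, 100.6]
ee_rot: [-0.236, 3.132, -0.0]
ft_force: [0.3, 1.2, -0.3]
opening: 1.003
t11.52 [603.8  67.  100.6] jaw yaw 98.63 tilt [ 0.001 -0.    -1.   ] F [ 0.3  1.2 -0.3] op 1.003 q7 1.14
[]
```

View pics/p8.png

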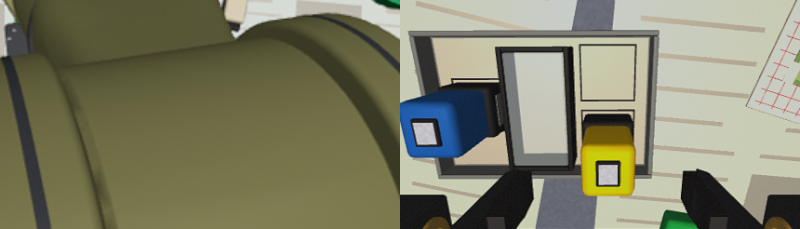

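The yellow cap is at (608,173) in the right panel, centred between the fingers. Red's place in the tray is empty.

```bash
python3 -m handwheel '[{"xyz":[0,0,-20],"roll":0},{"xyz":[0,0,-40],"roll":0},{"xyz":[0,0,-55],"roll":0},{"xyz":[0,0,-55],"roll":0},{"xyz":[0,0,-55],"roll":0},{"xyz":[0,0,-55],"roll":0},{"xyz":[0,0,-55],"roll":0},{"xyz":[0,0,-55],"roll":0}]'
python3 -m handwheel '[{"xyz":[0,0,0],"roll":0},{"xyz":[0,0,0],"roll":0},{"xyz":[0,0,0],"roll":0},{"xyz":[0,0,0],"roll":0},{"xyz":[0,0,0],"roll":0},{"xyz":[0,0,0],"roll":0},{"xyz":[0,0,0],"roll":0},{"xyz":[0,0,0],"roll":0}]' -1
python3 -m handwheel '[{"xyz":[0,0,15],"roll":0},{"xyz":[0,0,40],"roll":0},{"xyz":[0,0,75],"roll":0},{"xyz":[0,0,110],"roll":0},{"xyz":[-9,-30,110],"roll":0},{"xyz":[-18,-65,110],"roll":0},{"xyz":[-27,-100,110],"roll":0},{"xyz":[-37,-135,110],"roll":0}]'
python3 -m handwheel '[{"xyz":[-10,-35,0],"roll":0},{"xyz":[-20,-70,0],"roll":0},{"xyz":[-30,-105,0],"roll":0},{"xyz":[-40,-135,0],"roll":0},{"xyz":[-44,-158,0],"roll":0},{"xyz":[-44,-158,0],"roll":0},{"xyz":[-44,-158,0],"roll":0},{"xyz":[-44,-158,0],"roll":0}]'
python3 -m handwheel '[{"xyz":[0,0,-30],"roll":0},{"xyz":[0,0,-60],"roll":0},{"xyz":[0,0,-85],"roll":0},{"xyz":[0,0,-95],"roll":0},{"xyz":[0,0,-95],"roll":0},{"xyz":[0,0,-95],"roll":0},{"xyz":[0,0,-95],"roll":0},{"xyz":[0,0,-95],"roll":0}]'
python3 - <<'E'
from h import *
s=st(); w=camera("wrist")
cv2.imwrite("pics/p9.png",w[:,:,::-1])
E
```

```text
clock: 12.33
ee_pos: [604.2, 68.1, 45.9]
ee_rot: [-0.238, 3.131, 0.001]
ft_force: [-0.0, -0.7, -0.2]
opening: 0.998
clock: 13.0
ee_pos: [603.4, 68.0, 44.7]
ee_rot: [0.239, -3.132, -0.0]
ft_force: [0.3, 0.9, 0.0]
opening: 0.416
clock: 13.67
ee_pos: [566.0, -68.4, 155.0]
ee_rot: [-0.24, 3.132, -0.0]
ft_force: [-0.0, -0.6, -1.2]
opening: 0.399
clock: 14.33
ee_pos: [522.7, -223.8, 154.7]
ee_rot: [-0.24, 3.132, 0.002]
ft_force: [0.4, 0.7, -0.9]
opening: 0.406
clock: 15.0
ee_pos: [523.7, -225.0, 61.3]
ee_rot: [-0.239, 3.13, -0.001]
ft_force: [-0.5, -0.4, -1.2]
opening: 0.406
t15.00 [ 523.7 -225.    61.3] jaw yaw 98.72 tilt [ 0.003 -0.001 -1.   ] F [-0.5 -0.4 -1.2] op 0.406 q7 1.52
```

View pics/p9.png

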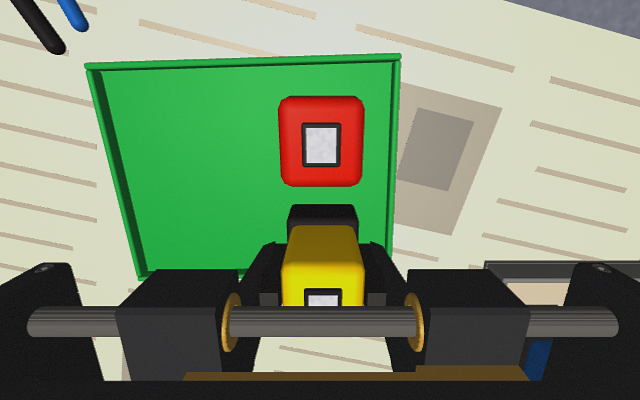

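Red stands upright at (321,145) in the green tray. Yellow is held below it in the picture, clear of both red and the walls.

```bash
python3 -m handwheel '[{"xyz":[0,0,-7],"roll":0},{"xyz":[0,0,-11],"roll":0},{"xyz":[0,0,-14],"roll":0},{"xyz":[0,0,-15],"roll":0},{"xyz":[0,0,-15],"roll":0},{"xyz":[0,0,-15],"roll":0},{"xyz":[0,0,-15],"roll":0},{"xyz":[0,0,-15],"roll":0}]'
python3 -m handwheel '[{"xyz":[0,0,0],"roll":0},{"xyz":[0,0,0],"roll":0},{"xyz":[0,0,0],"roll":0},{"xyz":[0,0,0],"roll":0},{"xyz":[0,0,0],"roll":0},{"xyz":[0,0,25],"roll":0},{"xyz":[0,0,60],"roll":0},{"xyz":[0,0,100],"roll":0}]' 1
python3 -m handwheel '[{"xyz":[14,35,0],"roll":0},{"xyz":[28,70,0],"roll":0},{"xyz":[42,105,0],"roll":0},{"xyz":[56,142,0],"roll":0},{"xyz":[70.5,178,0],"roll":0},{"xyz":[70.5,178,0],"roll":0},{"xyz":[70.5,178,0],"roll":0},{"xyz":[70.5,178,0],"roll":0}]'
python3 -m handwheel '[{"xyz":[0,0,-30],"roll":0},{"xyz":[0,0,-45],"roll":0},{"xyz":[0,0,-45],"roll":0},{"xyz":[0,0,-45],"roll":0},{"xyz":[0,0,-45],"roll":0},{"xyz":[0,0,-45],"roll":0}]'
python3 - <<'E'
from h import *
s=st(); w=camera("wrist"); im=camera("scene")
cv2.imwrite("pics/p10.png",np.hstack([cv2.resize(im[60:220,180:400,::-1],(396,288)),cv2.resize(w[60:306,100:530,::-1],(400,288))]))
E
```

```text
clock: 15.72
ee_pos: [522.2, -225.1, 44.8]
ee_rot: [0.238, -3.132, 0.0]
ft_force: [-1.7, 0.9, 2.6]
opening: 0.404
clock: 16.38
ee_pos: [521.1, -224.5, 144.4]
ee_rot: [0.239, -3.129, -0.003]
ft_force: [0.8, -0.1, 0.5]
opening: 0.984
clock: 17.05
ee_pos: [592.4, -47.8, 144.5]
ee_rot: [0.239, -3.131, 0.002]
ft_force: [-0.2, -0.2, -0.3]
opening: 1.0
clock: 17.55
ee_pos: [593.6, -47.8, 100.9]
ee_rot: [-0.236, 3.131, -0.0]
ft_force: [1.3, -1.0, 0.5]
opening: 1.001
t17.55 [593.6 -47.8 100.9] jaw yaw 98.64 tilt [ 0.002 -0.    -1.   ] F [ 1.3 -1.   0.5] op 1.001 q7 1.29
```

View pics/p10.png

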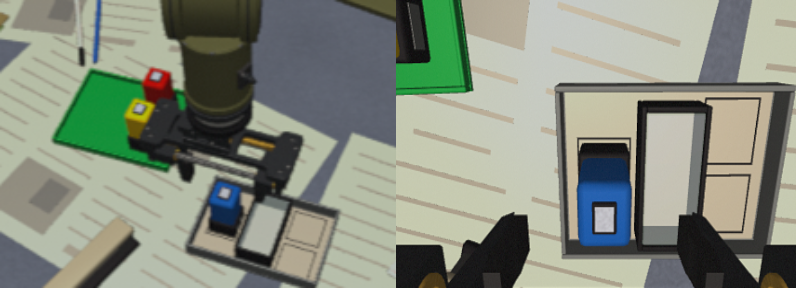

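Yellow and red stand in the green tray. The blue cap is centred between the fingers at (604,215) in the right panel.

```bash
python3 -m handwheel '[{"xyz":[0,0,-20],"roll":0},{"xyz":[0,0,-40],"roll":0},{"xyz":[0,0,-55],"roll":0},{"xyz":[0,0,-55],"roll":0},{"xyz":[0,0,-55],"roll":0},{"xyz":[0,0,-55],"roll":0},{"xyz":[0,0,-55],"roll":0},{"xyz":[0,0,-55],"roll":0}]'
python3 -m handwheel '[{"xyz":[0,0,0],"roll":0},{"xyz":[0,0,0],"roll":0},{"xyz":[0,0,0],"roll":0},{"xyz":[0,0,0],"roll":0},{"xyz":[0,0,0],"roll":0},{"xyz":[0,0,0],"roll":0},{"xyz":[0,0,0],"roll":0},{"xyz":[0,0,0],"roll":0}]' -1
python3 -m handwheel '[{"xyz":[0,0,15],"roll":0},{"xyz":[0,0,40],"roll":0},{"xyz":[0,0,75],"roll":0},{"xyz":[0,0,120],"roll":0},{"xyz":[-9,-30,120],"roll":0},{"xyz":[-18,-65,120],"roll":0},{"xyz":[-27,-100,120],"roll":0},{"xyz":[-37,-135,120],"roll":0}]'
python3 -m handwheel '[{"xyz":[-12,-35,0],"roll":0},{"xyz":[-25,-70,0],"roll":0},{"xyz":[-38,-105,0],"roll":0},{"xyz":[-50,-137,0],"roll":0},{"xyz":[-50,-137,0],"roll":0},{"xyz":[-50,-137,0],"roll":0},{"xyz":[-50,-137,0],"roll":0}]'
python3 -m handwheel '[{"xyz":[0,0,-30],"roll":0},{"xyz":[0,0,-60],"roll":0},{"xyz":[0,0,-85],"roll":0},{"xyz":[0,0,-105],"roll":0},{"xyz":[0,0,-113],"roll":0},{"xyz":[0,0,-118],"roll":0},{"xyz":[0,0,-120],"roll":0},{"xyz":[0,0,-120],"roll":0}]'
python3 -m handwheel '[{"xyz":[0,0,0],"roll":0},{"xyz":[0,0,0],"roll":0},{"xyz":[0,0,0],"roll":0},{"xyz":[0,0,0],"roll":0},{"xyz":[0,0,0],"roll":0}]'
python3 - <<'E'
from h import *
s=st()
E
python3 -m handwheel '[{"xyz":[0,0,0],"roll":0},{"xyz":[0,0,0],"roll":0},{"xyz":[0,0,0],"roll":0},{"xyz":[0,0,0],"roll":0},{"xyz":[0,0,0],"roll":0},{"xyz":[0,0,25],"roll":0},{"xyz":[0,0,60],"roll":0},{"xyz":[0,0,100],"roll":0}]' 1
```

```text
clock: 18.32
ee_pos: [593.7, -47.0, 45.9]
ee_rot: [-0.238, 3.131, -0.0]
ft_force: [-0.3, 0.2, -0.1]
opening: 1.001
clock: 18.98
ee_pos: [592.9, -47.0, 44.7]
ee_rot: [0.239, -3.132, -0.0]
ft_force: [-0.2, 0.7, 0.9]
opening: 0.413
clock: 19.65
ee_pos: [555.5, -183.4, 165.1]
ee_rot: [-0.24, 3.132, -0.001]
ft_force: [-0.5, -0.6, -1.3]
opening: 0.408
clock: 20.23
ee_pos: [506.1, -318.3, 164.6]
ee_rot: [-0.239, 3.132, 0.002]
ft_force: [0.1, 1.1, 0.7]
opening: 0.405
clock: 20.9
ee_pos: [506.9, -318.2, 45.5]
ee_rot: [-0.24, 3.131, 0.0]
ft_force: [0.2, 0.3, 0.1]
opening: 0.409
clock: 21.32
ee_pos: [506.1, -319.3, 45.1]
ee_rot: [-0.238, 3.132, -0.0]
ft_force: [-0.4, 0.2, -1.4]
opening: 0.403
t21.32 [ 506.1 -319.3   45.1] jaw yaw 98.70 tilt [ 0.001 -0.    -1.   ] F [-0.4  0.2 -1.4] op 0.403 q7 1.69
clock: 21.98
ee_pos: [504.6, -318.3, 144.3]
ee_rot: [0.239, -3.129, -0.004]
ft_force: [1.5, -1.0, 0.4]
opening: 0.981
```

```bash
python3 -m handwheel '[{"xyz":[9,38,0],"roll":0},{"xyz":[18,76,0],"roll":0},{"xyz":[27,114,0],"roll":0},{"xyz":[36,152,0],"roll":0},{"xyz":[45,190,0],"roll":0},{"xyz":[54,228,0],"roll":0},{"xyz":[63,266,0],"roll":0},{"xyz":[72,304,0],"roll":0}]'
python3 -m handwheel '[{"xyz":[6.7,23.4,0],"roll":0},{"xyz":[6.7,23.4,0],"roll":0},{"xyz":[6.7,23.4,-30],"roll":0},{"xyz":[6.7,23.4,-60],"roll":0},{"xyz":[6.7,23.4,-80],"roll":0},{"xyz":[6.7,23.4,-80],"roll":0},{"xyz":[6.7,23.4,-80],"roll":0},{"xyz":[6.7,23.4,-80],"roll":0}]'
python3 -m handwheel '[{"xyz":[0,0,0],"roll":0},{"xyz":[0,0,0],"roll":0},{"xyz":[0,0,0],"roll":0},{"xyz":[0,0,0],"roll":0},{"xyz":[0,0,0],"roll":0}]'
python3 - <<'E'
from h import *
s=st(); w=camera("wrist"); im=camera("scene")
cv2.imwrite("pics/p11.png",np.hstack([cv2.resize(im[60:220,180:400,::-1],(396,288)),cv2.resize(w[60:306,100:530,::-1],(400,288))]))
E
```

```text
clock: 22.65
ee_pos: [578.0, -13.1, 144.8]
ee_rot: [0.239, -3.132, 0.0]
ft_force: [0.6, -0.0, 0.1]
opening: 1.001
clock: 23.32
ee_pos: [585.4, 8.2, 65.8]
ee_rot: [-0.238, 3.131, 0.0]
ft_force: [-0.8, -0.0, 0.5]
opening: 1.001
clock: 23.73
ee_pos: [584.9, 8.4, 65.2]
ee_rot: [-0.238, 3.132, 0.0]
ft_force: [0.1, -0.5, -0.8]
opening: 0.996
t23.73 [584.9   8.4  65.2] jaw yaw 98.71 tilt [ 0.001  0.    -1.   ] F [ 0.1 -0.5 -0.8] op 0.996 q7 1.17
```

View pics/p11.png

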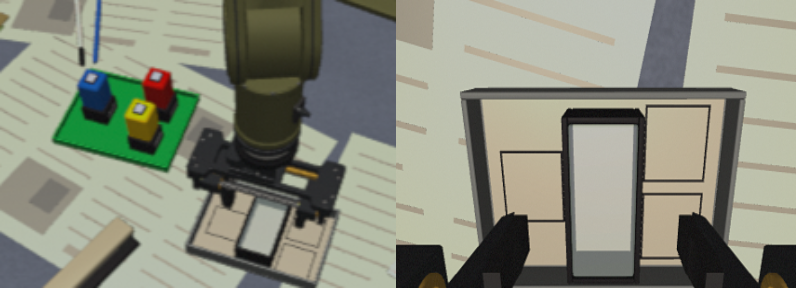

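All three stamps stand upright in the green tray. The magnifier is centred between the fingers at (604,195) in the right panel, so I'll grip it.

```bash
python3 -m handwheel '[{"xyz":[0,0,-20],"roll":0},{"xyz":[0,0,-40],"roll":0},{"xyz":[0,0,-50],"roll":0},{"xyz":[0,0,-56],"roll":0},{"xyz":[0,0,-56],"roll":0},{"xyz":[0,0,-56],"roll":0},{"xyz":[0,0,-56],"roll":0},{"xyz":[0,0,-56],"roll":0}]'
python3 -m handwheel '[{"xyz":[0,0,0],"roll":0},{"xyz":[0,0,0],"roll":0},{"xyz":[0,0,0],"roll":0},{"xyz":[0,0,0],"roll":0},{"xyz":[0,0,0],"roll":0},{"xyz":[0,0,0],"roll":0},{"xyz":[0,0,0],"roll":0},{"xyz":[0,0,0],"roll":0}]' -1
python3 -m handwheel '[{"xyz":[0,0,15],"roll":0},{"xyz":[0,0,40],"roll":0},{"xyz":[0,0,75],"roll":0},{"xyz":[0,0,110],"roll":0},{"xyz":[0,0,145],"roll":0},{"xyz":[0,0,180],"roll":0},{"xyz":[0,0,220],"roll":0},{"xyz":[0,0,220],"roll":0}]'
python3 -m handwheel '[{"xyz":[-6,38,0],"roll":0},{"xyz":[-12,76,0],"roll":0},{"xyz":[-18,114,0],"roll":0},{"xyz":[-24,152,0],"roll":0},{"xyz":[-30,190,0],"roll":0},{"xyz":[-36,228,0],"roll":0},{"xyz":[-42,260,0],"roll":0},{"xyz":[-45,282,0],"roll":0}]'
python3 -m handwheel '[{"xyz":[0,0,0],"roll":0},{"xyz":[0,0,0],"roll":0},{"xyz":[0,0,0],"roll":0},{"xyz":[0,0,0],"roll":0},{"xyz":[0,0,0],"roll":0},{"xyz":[0,0,0],"roll":0},{"xyz":[0,0,0],"roll":0},{"xyz":[0,0,0],"roll":0}]'
cat >> h.py <<'E'
def note(im,m,lo=(30,50,40),hi=(75,255,255)):
    c0=proj(m,[[509.4,291,3]])[0]; h=cv2.cvtColor(im,cv2.COLOR_RGB2HSV); k=cv2.inRange(h,lo,hi)
    Z=np.zeros_like(k); q=proj(m,[[509.4+a,291+b,3] for a,b in ((-75,-95),(75,-95),(75,95),(-75,95))]); cv2.fillConvexPoly(Z,q.astype(int),255); k&=Z
    k=cv2.morphologyEx(k,cv2.MORPH_CLOSE,np.ones((9,9)))
    c=max(cv2.findContours(k,0,1)[0],key=cv2.contourArea)[:,0]
    W=np.array([ray(m,u,v,3)[:2] for u,v in c],np.float32); r=cv2.minAreaRect(W); print('note',c0.round(),r); return r
E
python3 - <<'E'
from h import *
s=st(); w=camera_model("wrist"); im=camera("wrist"); cv2.imwrite("pics/w12.png",im[:,:,::-1]); np.save("w12.npy",np.r_[w['rvec'],w['tvec']])
note(im,w)
E
```

```text
clock: 24.5
ee_pos: [585.3, 8.4, 9.6]
ee_rot: [-0.238, 3.131, 0.0]
ft_force: [-0.1, -0.0, -0.5]
opening: 0.997
clock: 25.17
ee_pos: [584.7, 8.4, 8.8]
ee_rot: [-0.238, 3.133, 0.0]
ft_force: [0.8, 0.2, 1.2]
opening: 0.607
clock: 25.83
ee_pos: [588.7, 9.4, 235.9]
ee_rot: [-0.237, 3.12, 0.001]
ft_force: [0.2, 0.7, -1.4]
opening: 0.607
clock: 26.5
ee_pos: [537.3, 294.8, 228.1]
ee_rot: [0.246, -3.13, -0.003]
ft_force: [1.1, 0.6, -0.9]
opening: 0.612
clock: 27.17
ee_pos: [539.9, 289.8, 228.8]
ee_rot: [-0.237, 3.133, -0.0]
ft_force: [0.2, -0.2, -1.7]
opening: 0.615
t27.17 [539.9 289.8 228.8] jaw yaw 98.66 tilt [ 0.  0. -1.] F [ 0.2 -0.2 -1.7] op 0.615 q7 0.85
note [327. 150.] ((509.5422668457031, 291.26416015625), (148.01393127441406, 67.71426391601562), 81.22600555419922)
```

```bash
python3 - <<'E'
from h import *
a=cv2.imread("pics/w12.png"); cv2.imwrite("pics/w12c.png",cv2.resize(a[20:340,120:600],None,fx=1.6,fy=1.6,interpolation=cv2.INTER_CUBIC))
E
```

```text
(no output)
```

View pics/w12c.png

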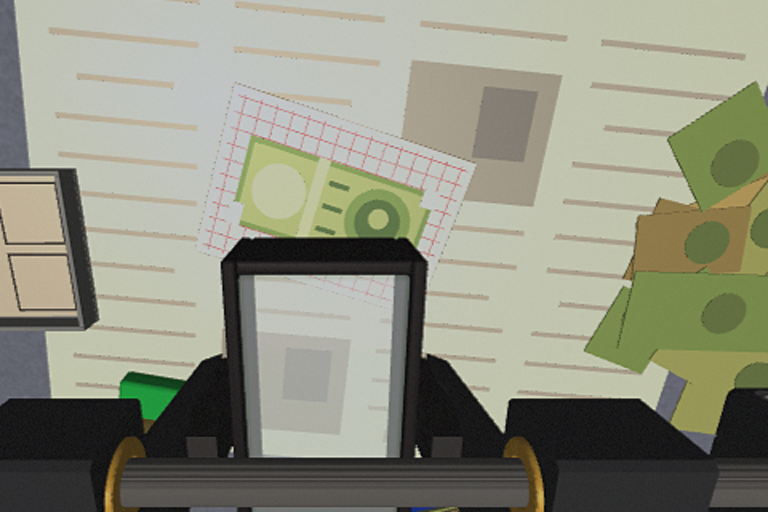

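The note fits as 148.0 x 67.7 mm at (509.5, 291.3), 81.2°, identical to the first fit. The magnifier is held squarely at opening 0.615 (54 mm). I'll turn it and lower it.

```bash
python3 -m handwheel '[{"xyz":[-8,0,0],"roll":6},{"xyz":[-16,0,0],"roll":12},{"xyz":[-24,1,0],"roll":18},{"xyz":[-30,1,0],"roll":24},{"xyz":[-30,1,0],"roll":30},{"xyz":[-30,1,0],"roll":36},{"xyz":[-30,1,0],"roll":42},{"xyz":[-30,1,0],"roll":48}]'
python3 -m handwheel '[{"xyz":[0,0,0],"roll":6},{"xyz":[0,0,0],"roll":12},{"xyz":[0,0,0],"roll":18},{"xyz":[0,0,-10],"roll":24.5},{"xyz":[0,0,-40],"roll":24.5},{"xyz":[0,0,-75],"roll":24.5},{"xyz":[0,0,-110],"roll":24.5},{"xyz":[0,0,-140],"roll":24.5}]'
python3 -m handwheel '[{"xyz":[0,0,-20],"roll":0},{"xyz":[0,0,-40],"roll":0},{"xyz":[0,0,-55],"roll":0},{"xyz":[0,0,-60],"roll":0},{"xyz":[0,0,-60],"roll":0},{"xyz":[0,0,-60],"roll":0},{"xyz":[0,0,-60],"roll":0},{"xyz":[0,0,-60],"roll":0}]'
python3 -c "
from h import *
s=st()"
```

```text
clock: 27.88
ee_pos: [509.7, 291.2, 228.9]
ee_rot: [-1.499, 2.761, -0.0]
ft_force: [-0.1, 0.2, -1.5]
opening: 0.612
clock: 28.55
ee_pos: [509.6, 290.7, 86.9]
ee_rot: [2.043, -2.385, 0.0]
ft_force: [0.6, 0.1, -0.8]
opening: 0.611
clock: 29.22
ee_pos: [510.3, 291.9, 29.9]
ee_rot: [-2.043, 2.384, -0.0]
ft_force: [-0.4, -0.6, -1.1]
opening: 0.61
t29.22 [510.3 291.9  29.9] jaw yaw 171.19 tilt [ 0.002  0.001 -1.   ] F [-0.4 -0.6 -1.1] op 0.610 q7 1.60
```

```bash
python3 -m handwheel '[{"xyz":[0,0,-8],"roll":0},{"xyz":[0,0,-14],"roll":0},{"xyz":[0,0,-18],"roll":0},{"xyz":[0,0,-19],"roll":0},{"xyz":[0,0,-20],"roll":0},{"xyz":[0,0,-21],"roll":0},{"xyz":[0,0,-21],"roll":0},{"xyz":[0,0,-21],"roll":0}]'
python3 -m handwheel '[{"xyz":[0,0,0],"roll":0},{"xyz":[0,0,0],"roll":0},{"xyz":[0,0,0],"roll":0},{"xyz":[0,0,0],"roll":0},{"xyz":[0,0,0],"roll":0},{"xyz":[0,0,0],"roll":0}]'
python3 -m handwheel '[{"xyz":[0,0,0],"roll":0},{"xyz":[0,0,0],"roll":0},{"xyz":[0,0,0],"roll":0},{"xyz":[0,0,0],"roll":0},{"xyz":[0,0,0],"roll":0},{"xyz":[0,0,0],"roll":0},{"xyz":[0,0,15],"roll":0},{"xyz":[0,0,40],"roll":0}]' 1
python3 -m handwheel '[{"xyz":[0,0,40],"roll":-6},{"xyz":[0,0,80],"roll":-12},{"xyz":[0,0,120],"roll":-18},{"xyz":[0,0,160],"roll":-24},{"xyz":[0,0,180],"roll":-30},{"xyz":[0,0,180],"roll":-36},{"xyz":[0,0,180],"roll":-42},{"xyz":[0,0,180],"roll":-48}]'
python3 -m handwheel '[{"xyz":[20,0,0],"roll":-6},{"xyz":[30,0,0],"roll":-12},{"xyz":[30,0,0],"roll":-18},{"xyz":[30,0,0],"roll":-24.5},{"xyz":[30,0,0],"roll":-24.5},{"xyz":[30,0,0],"roll":-24.5},{"xyz":[30,0,0],"roll":-24.5},{"xyz":[30,0,0],"roll":-24.5}]'
python3 -m handwheel '[{"xyz":[0,0,0],"roll":0},{"xyz":[0,0,0],"roll":0},{"xyz":[0,0,0],"roll":0},{"xyz":[0,0,0],"roll":0},{"xyz":[0,0,0],"roll":0}]'
python3 - <<'E'
from h import *
s=st(); w=camera_model("wrist"); im=camera("wrist"); cv2.imwrite("pics/w13f.png",im[:,:,::-1]); np.save("w13.npy",np.r_[w['rvec'],w['tvec']])
cv2.imwrite("pics/w13.png",cv2.resize(im[70:230,220:430,::-1],None,fx=3.5,fy=3.5,interpolation=cv2.INTER_CUBIC))
E
```

```text
clock: 29.88
ee_pos: [509.7, 291.5, 7.8]
ee_rot: [-2.044, 2.385, 0.0]
ft_force: [-0.6, -0.4, -0.9]
opening: 0.613
clock: 30.38
ee_pos: [509.7, 291.5, 7.8]
ee_rot: [-2.044, 2.385, 0.0]
ft_force: [1.2, -0.3, 0.1]
opening: 0.611
clock: 31.05
ee_pos: [508.2, 290.1, 46.1]
ee_rot: [2.042, -2.381, -0.0]
ft_force: [-0.5, -0.5, -0.2]
opening: 1.001
clock: 31.72
ee_pos: [509.7, 291.3, 228.5]
ee_rot: [-0.89, 3.012, 0.0]
ft_force: [-0.1, 0.3, -0.9]
opening: 1.004
clock: 32.38
ee_pos: [539.5, 291.3, 227.7]
ee_rot: [0.242, -3.132, -0.0]
ft_force: [0.1, 0.2, -0.3]
opening: 1.002
clock: 32.8
ee_pos: [539.6, 291.3, 227.7]
ee_rot: [0.239, -3.132, -0.0]
ft_force: [-0.3, -0.1, 0.5]
opening: 0.999
t32.80 [539.6 291.3 227.7] jaw yaw 98.71 tilt [-0.  0. -1.] F [-0.3 -0.1  0.5] op 0.999 q7 0.85
```

View pics/w13.png

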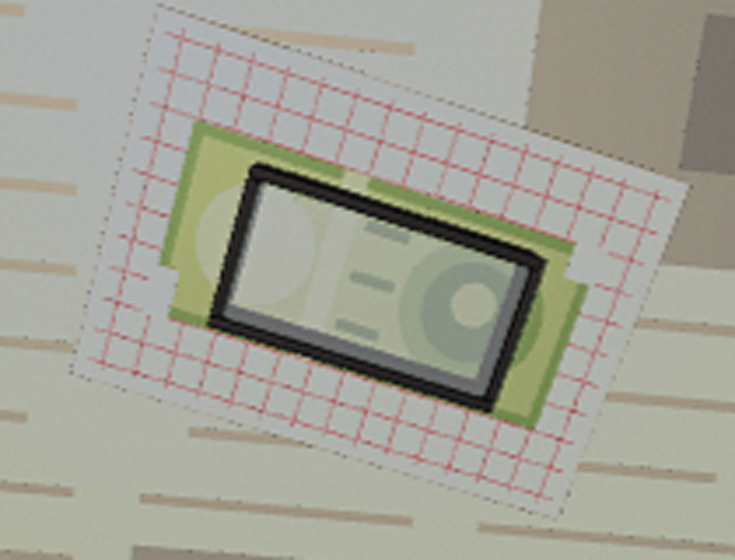

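```bash
python3 - <<'E'
from h import *
m=model(np.load("w13.npy"))
f=lambda c:np.array(c,float)/3.5+[220,70]-0.36
# (+x,+y)=lower right,( -x,+y)=upper right,(-,-) upper left,(+,-) lower left
fitrect(m,f([(562,517),(690,185),(160,4),(72,373)]),130,190,3,(509,291,-8.8))
b=f([(490,411),(545,262),(250,168),(211,325)])
fitrect(m,b,54,100,35,(509,291,-8.8))
im=cv2.imread("pics/w13f.png"); g=cv2.cvtColor(im,cv2.COLOR_BGR2GRAY)
k=(g<70).astype(np.uint8); k[:100]=0;k[200:]=0;k[:,:270]=0;k[:,385:]=0
c=max(cv2.findContours(k,0,1)[0],key=cv2.contourArea)[:,0]
print(cv2.minAreaRect(np.array([ray(m,u,v,35)[:2] for u,v in c],np.float32)))
# predicted dark silhouette of a box at pose, compare by optimisation on silhouette area
def sil(p):
    cc,s=np.cos(p[2]),np.sin(p[2]); P=[[p[0]+cc*a-s*b_,p[1]+s*a+cc*b_,z] for a in(-27,27) for b_ in(-50,50) for z in(3,35)]
    q=proj(m,P); h=cv2.convexHull(q.astype(np.float32)); I=np.zeros((400*4,640*4),np.uint8); cv2.fillConvexPoly(I,((h+.5)*4).astype(int),255); return cv2.resize(I,(640,400),interpolation=cv2.INTER_AREA)/255.
F=np.zeros_like(k); cv2.drawContours(F,[c[:,None]],-1,1,-1); F=F.astype(float)
from scipy.optimize import minimize
r=minimize(lambda p:np.abs(sil([p[0],p[1],np.radians(p[2])])-F).sum(),[509.5,291.4,-8.8],method='Nelder-Mead',options=dict(initial_simplex=[[509.5,291.4,-8.8],[513,291,-8.8],[509,295,-8.8],[509,291,-6]])); print('silhouette',r.x.round(2),r.fun,F.sum())
E
```

```text
fit [509.2 291.9] -8.66 res px [[-0.6, 0.8], [1.1, -0.6], [-0.5, -0.1], [-0.1, 0.2]]
fit [509.3 291.9] -8.49 res px [[0.8, 1.2], [1.0, -0.6], [-0.3, -1.0], [-1.6, 0.8]]
((508.3720397949219, 292.0669860839844), (99.47189331054688, 54.92448425292969), 81.25498962402344)
silhouette [509.25 291.69  -8.93] 116.61568627450981 4221.0
```

The magnifier is within about 0.5 mm and 0.3° of the board and note centre. Next I'll put the stamps back, regrasping each one exactly where I released it, starting with red.

```bash
python3 -m handwheel '[{"xyz":[-5,-35,0],"roll":0},{"xyz":[-10,-70,0],"roll":0},{"xyz":[-15,-105,0],"roll":0},{"xyz":[-20,-140,0],"roll":0},{"xyz":[-25,-175,0],"roll":0},{"xyz":[-30,-210,0],"roll":0},{"xyz":[-35,-245,0],"roll":0},{"xyz":[-40,-280,0],"roll":0}]'
python3 -m handwheel '[{"xyz":[-5,-35,0],"roll":0},{"xyz":[-10,-70,0],"roll":0},{"xyz":[-16,-105,0],"roll":0},{"xyz":[-22,-140,0],"roll":0},{"xyz":[-28,-175,0],"roll":0},{"xyz":[-34,-210,0],"roll":0},{"xyz":[-39.7,-246.9,0],"roll":0},{"xyz":[-39.7,-246.9,0],"roll":0}]'
python3 -m handwheel '[{"xyz":[0,0,-20],"roll":0},{"xyz":[0,0,-55],"roll":0},{"xyz":[0,0,-90],"roll":0},{"xyz":[0,0,-120],"roll":0},{"xyz":[0,0,-128],"roll":0},{"xyz":[0,0,-128],"roll":0},{"xyz":[0,0,-128],"roll":0},{"xyz":[0,0,-128],"roll":0}]'
python3 -m handwheel '[{"xyz":[0,0,0],"roll":0},{"xyz":[0,0,0],"roll":0},{"xyz":[0,0,-20],"roll":0},{"xyz":[0,0,-40],"roll":0},{"xyz":[0,0,-55],"roll":0},{"xyz":[0,0,-55],"roll":0},{"xyz":[0,0,-55],"roll":0},{"xyz":[0,0,-55],"roll":0}]'
python3 -m handwheel '[{"xyz":[0,0,0],"roll":0},{"xyz":[0,0,0],"roll":0},{"xyz":[0,0,0],"roll":0},{"xyz":[0,0,0],"roll":0}]'
python3 -m handwheel '[{"xyz":[0,0,0],"roll":0},{"xyz":[0,0,0],"roll":0},{"xyz":[0,0,0],"roll":0},{"xyz":[0,0,0],"roll":0},{"xyz":[0,0,0],"roll":0},{"xyz":[0,0,0],"roll":0},{"xyz":[0,0,0],"roll":0},{"xyz":[0,0,0],"roll":0}]' -1
```

```text
clock: 33.52
ee_pos: [499.3, 9.8, 227.9]
ee_rot: [-0.239, 3.132, -0.0]
ft_force: [-0.3, -1.7, -0.0]
opening: 0.999
clock: 34.18
ee_pos: [457.1, -244.9, 227.2]
ee_rot: [0.218, -3.131, 0.008]
ft_force: [0.2, -0.5, -1.1]
opening: 1.001
clock: 34.85
ee_pos: [461.2, -235.8, 101.3]
ee_rot: [-0.238, 3.13, -0.002]
ft_force: [0.4, -0.5, -0.5]
opening: 0.998
clock: 35.52
ee_pos: [460.6, -235.8, 45.8]
ee_rot: [-0.238, 3.131, -0.001]
ft_force: [-0.0, -0.9, -0.2]
opening: 1.001
clock: 35.85
ee_pos: [460.2, -235.7, 45.3]
ee_rot: [-0.238, 3.132, -0.001]
ft_force: [0.3, -1.2, -0.4]
opening: 0.999
clock: 36.52
ee_pos: [459.9, -235.5, 44.7]
ee_rot: [0.238, -3.132, -0.0]
ft_force: [-0.1, -0.0, 0.1]
opening: 0.416
```

```bash
python3 -m handwheel '[{"xyz":[0,0,15],"roll":0},{"xyz":[0,0,40],"roll":0},{"xyz":[0,0,75],"roll":0},{"xyz":[0,0,110],"roll":0},{"xyz":[10,30,110],"roll":0},{"xyz":[20,65,110],"roll":0},{"xyz":[30,100,110],"roll":0},{"xyz":[41,135,110],"roll":0}]'
python3 -m handwheel '[{"xyz":[10,35,0],"roll":0},{"xyz":[20,70,0],"roll":0},{"xyz":[30,105,0],"roll":0},{"xyz":[40,135,0],"roll":0},{"xyz":[48,160,0],"roll":0},{"xyz":[48,160,0],"roll":0},{"xyz":[48,160,0],"roll":0},{"xyz":[48,160,0],"roll":0}]'
python3 -m handwheel '[{"xyz":[0,0,-20],"roll":0},{"xyz":[0,0,-50],"roll":0},{"xyz":[0,0,-70],"roll":0},{"xyz":[0,0,-75],"roll":0},{"xyz":[0,0,-75],"roll":0},{"xyz":[0,0,-75],"roll":0},{"xyz":[0,0,-75],"roll":0},{"xyz":[0,0,-75],"roll":0}]'
python3 -m handwheel '[{"xyz":[0,0,-12],"roll":0},{"xyz":[0,0,-22],"roll":0},{"xyz":[0,0,-29],"roll":0},{"xyz":[0,0,-33],"roll":0},{"xyz":[0,0,-34],"roll":0},{"xyz":[0,0,-35],"roll":0},{"xyz":[0,0,-35],"roll":0},{"xyz":[0,0,-35],"roll":0}]'
python3 -m handwheel '[{"xyz":[0,0,0],"roll":0},{"xyz":[0,0,0],"roll":0},{"xyz":[0,0,0],"roll":0},{"xyz":[0,0,0],"roll":0},{"xyz":[0,0,0],"roll":0},{"xyz":[0,0,0],"roll":0}]'
python3 -m handwheel '[{"xyz":[0,0,0],"roll":0},{"xyz":[0,0,0],"roll":0},{"xyz":[0,0,0],"roll":0},{"xyz":[0,0,0],"roll":0},{"xyz":[0,0,0],"roll":0},{"xyz":[0,0,25],"roll":0},{"xyz":[0,0,60],"roll":0},{"xyz":[0,0,100],"roll":0}]' 1
```

```text
clock: 37.18
ee_pos: [500.8, -99.6, 155.0]
ee_rot: [0.236, -3.133, 0.0]
ft_force: [0.9, 0.8, -1.0]
opening: 0.403
clock: 37.85
ee_pos: [548.3, 58.3, 154.4]
ee_rot: [0.238, -3.131, 0.002]
ft_force: [-0.2, -1.4, -1.3]
opening: 0.404
clock: 38.52
ee_pos: [549.8, 59.3, 81.0]
ee_rot: [-0.237, 3.13, 0.0]
ft_force: [-0.7, 0.2, -0.4]
opening: 0.407
clock: 39.18
ee_pos: [549.2, 59.6, 45.0]
ee_rot: [-0.239, 3.132, 0.0]
ft_force: [0.5, -0.5, -0.7]
opening: 0.402
clock: 39.68
ee_pos: [549.3, 59.6, 44.9]
ee_rot: [-0.238, 3.132, 0.0]
ft_force: [0.6, -0.0, 2.0]
opening: 0.407
clock: 40.35
ee_pos: [547.4, 59.2, 144.4]
ee_rot: [0.239, -3.128, 0.001]
ft_force: [1.2, -0.2, -0.3]
opening: 0.982
```

```bash
python3 -m handwheel '[{"xyz":[-4,-38,0],"roll":0},{"xyz":[-8,-76,0],"roll":0},{"xyz":[-12,-114,0],"roll":0},{"xyz":[-16,-152,0],"roll":0},{"xyz":[-20,-190,0],"roll":0},{"xyz":[-24,-228,0],"roll":0},{"xyz":[-26,-265,0],"roll":0},{"xyz":[-26.5,-284.5,0],"roll":0}]'
python3 -m handwheel '[{"xyz":[0,0,0],"roll":0},{"xyz":[0,0,0],"roll":0},{"xyz":[0,0,-25],"roll":0},{"xyz":[0,0,-45],"roll":0},{"xyz":[0,0,-45],"roll":0},{"xyz":[0,0,-45],"roll":0},{"xyz":[0,0,-45],"roll":0},{"xyz":[0,0,-45],"roll":0}]'
python3 -m handwheel '[{"xyz":[0,0,-20],"roll":0},{"xyz":[0,0,-40],"roll":0},{"xyz":[0,0,-55],"roll":0},{"xyz":[0,0,-55],"roll":0},{"xyz":[0,0,-55],"roll":0},{"xyz":[0,0,-55],"roll":0},{"xyz":[0,0,-55],"roll":0},{"xyz":[0,0,-55],"roll":0}]'
python3 -m handwheel '[{"xyz":[0,0,0],"roll":0},{"xyz":[0,0,0],"roll":0},{"xyz":[0,0,0],"roll":0},{"xyz":[0,0,0],"roll":0}]'
python3 -m handwheel '[{"xyz":[0,0,0],"roll":0},{"xyz":[0,0,0],"roll":0},{"xyz":[0,0,0],"roll":0},{"xyz":[0,0,0],"roll":0},{"xyz":[0,0,0],"roll":0},{"xyz":[0,0,0],"roll":0},{"xyz":[0,0,0],"roll":0},{"xyz":[0,0,0],"roll":0}]' -1
python3 -m handwheel '[{"xyz":[0,0,15],"roll":0},{"xyz":[0,0,40],"roll":0},{"xyz":[0,0,75],"roll":0},{"xyz":[0,0,110],"roll":0},{"xyz":[9,30,120],"roll":0},{"xyz":[18,65,120],"roll":0},{"xyz":[27,100,120],"roll":0},{"xyz":[37,135,120],"roll":0}]'
python3 -m handwheel '[{"xyz":[10,35,0],"roll":0},{"xyz":[20,70,0],"roll":0},{"xyz":[30,105,0],"roll":0},{"xyz":[40,135,0],"roll":0},{"xyz":[44,158,0],"roll":0},{"xyz":[44,158,0],"roll":0},{"xyz":[44,158,0],"roll":0},{"xyz":[44,158,0],"roll":0}]'
python3 -m handwheel '[{"xyz":[0,0,0],"roll":0},{"xyz":[0,0,-20],"roll":0},{"xyz":[0,0,-50],"roll":0},{"xyz":[0,0,-75],"roll":0},{"xyz":[0,0,-85],"roll":0},{"xyz":[0,0,-85],"roll":0},{"xyz":[0,0,-85],"roll":0},{"xyz":[0,0,-85],"roll":0}]'
```

```text
clock: 41.02
ee_pos: [520.5, -231.3, 144.4]
ee_rot: [0.228, -3.131, 0.005]
ft_force: [0.1, -1.2, 0.2]
opening: 1.003
clock: 41.68
ee_pos: [523.4, -224.4, 101.0]
ee_rot: [-0.24, 3.13, -0.0]
ft_force: [0.3, 0.7, 0.3]
opening: 0.998
clock: 42.35
ee_pos: [523.2, -225.3, 45.9]
ee_rot: [-0.238, 3.131, -0.001]
ft_force: [-0.0, 0.3, -0.5]
opening: 0.998
clock: 42.68
ee_pos: [522.4, -225.1, 44.9]
ee_rot: [-0.238, 3.132, 0.0]
ft_force: [-0.6, -1.1, 0.0]
opening: 1.001
clock: 43.35
ee_pos: [522.4, -225.0, 44.7]
ee_rot: [0.238, -3.133, -0.0]
ft_force: [0.4, 0.7, -0.8]
opening: 0.42
clock: 44.02
ee_pos: [559.4, -89.0, 165.2]
ee_rot: [-0.237, 3.132, -0.0]
ft_force: [0.3, -0.0, -0.3]
opening: 0.407
clock: 44.68
ee_pos: [602.9, 66.5, 164.3]
ee_rot: [0.237, -3.131, 0.003]
ft_force: [-0.2, 0.2, -1.0]
opening: 0.405
clock: 45.35
ee_pos: [604.5, 67.8, 81.2]
ee_rot: [-0.237, 3.13, 0.001]
ft_force: [-0.3, -0.3, 0.2]
opening: 0.403
```

```bash
python3 -m handwheel '[{"xyz":[0,0,-12],"roll":0},{"xyz":[0,0,-22],"roll":0},{"xyz":[0,0,-29],"roll":0},{"xyz":[0,0,-33],"roll":0},{"xyz":[0,0,-34],"roll":0},{"xyz":[0,0,-35],"roll":0},{"xyz":[0,0,-35],"roll":0},{"xyz":[0,0,-35],"roll":0}]'
python3 -m handwheel '[{"xyz":[0,0,0],"roll":0},{"xyz":[0,0,0],"roll":0},{"xyz":[0,0,0],"roll":0},{"xyz":[0,0,0],"roll":0},{"xyz":[0,0,0],"roll":0},{"xyz":[0,0,0],"roll":0}]'
python3 -m handwheel '[{"xyz":[0,0,0],"roll":0},{"xyz":[0,0,0],"roll":0},{"xyz":[0,0,0],"roll":0},{"xyz":[0,0,0],"roll":0},{"xyz":[0,0,0],"roll":0},{"xyz":[0,0,25],"roll":0},{"xyz":[0,0,60],"roll":0},{"xyz":[0,0,100],"roll":0}]' 1
python3 -m handwheel '[{"xyz":[-9,-36,0],"roll":0},{"xyz":[-18,-72,0],"roll":0},{"xyz":[-27,-108,0],"roll":0},{"xyz":[-36,-144,0],"roll":0},{"xyz":[-45,-180,0],"roll":0},{"xyz":[-54,-216,0],"roll":0},{"xyz":[-63,-252,0],"roll":0},{"xyz":[-72,-288,0],"roll":0}]'
python3 -m handwheel '[{"xyz":[-9,-36,0],"roll":0},{"xyz":[-18,-72,0],"roll":0},{"xyz":[-25.5,-99,0],"roll":0},{"xyz":[-25.5,-99,0],"roll":0},{"xyz":[-25.5,-99,-20],"roll":0},{"xyz":[-25.5,-99,-45],"roll":0},{"xyz":[-25.5,-99,-45],"roll":0},{"xyz":[-25.5,-99,-45],"roll":0}]'
python3 -m handwheel '[{"xyz":[0,0,0],"roll":0},{"xyz":[0,0,0],"roll":0},{"xyz":[0,0,-20],"roll":0},{"xyz":[0,0,-40],"roll":0},{"xyz":[0,0,-55],"roll":0},{"xyz":[0,0,-55],"roll":0},{"xyz":[0,0,-55],"roll":0},{"xyz":[0,0,-55],"roll":0}]'
python3 -m handwheel '[{"xyz":[0,0,0],"roll":0},{"xyz":[0,0,0],"roll":0},{"xyz":[0,0,0],"roll":0},{"xyz":[0,0,0],"roll":0}]'
python3 -m handwheel '[{"xyz":[0,0,0],"roll":0},{"xyz":[0,0,0],"roll":0},{"xyz":[0,0,0],"roll":0},{"xyz":[0,0,0],"roll":0},{"xyz":[0,0,0],"roll":0},{"xyz":[0,0,0],"roll":0},{"xyz":[0,0,0],"roll":0},{"xyz":[0,0,0],"roll":0}]' -1
```

```text
clock: 46.02
ee_pos: [603.5, 68.1, 44.9]
ee_rot: [-0.239, 3.132, 0.0]
ft_force: [-0.3, 0.1, 1.0]
opening: 0.408
clock: 46.52
ee_pos: [603.5, 68.1, 44.9]
ee_rot: [-0.239, 3.132, 0.0]
ft_force: [-0.9, -0.3, 2.7]
opening: 0.404
clock: 47.18
ee_pos: [601.9, 67.6, 144.2]
ee_rot: [0.239, -3.128, 0.001]
ft_force: [0.4, 0.3, 0.7]
opening: 0.985
clock: 47.85
ee_pos: [530.7, -221.8, 144.8]
ee_rot: [-0.239, 3.132, -0.0]
ft_force: [1.4, -0.8, -0.2]
opening: 0.999
clock: 48.52
ee_pos: [505.2, -318.1, 99.0]
ee_rot: [0.239, -3.13, -0.003]
ft_force: [-0.5, -0.8, 0.9]
opening: 1.001
clock: 49.18
ee_pos: [507.0, -319.3, 46.2]
ee_rot: [-0.238, 3.13, -0.002]
ft_force: [0.6, -1.3, 0.6]
opening: 0.999
clock: 49.52
ee_pos: [506.2, -319.2, 45.3]
ee_rot: [-0.238, 3.132, -0.001]
ft_force: [0.2, 0.7, 0.6]
opening: 1.0
clock: 50.18
ee_pos: [506.0, -319.0, 44.7]
ee_rot: [-0.239, 3.132, 0.0]
ft_force: [-0.4, -0.1, 0.9]
opening: 0.421
```

```bash
python3 -m handwheel '[{"xyz":[0,0,15],"roll":0},{"xyz":[0,0,40],"roll":0},{"xyz":[0,0,75],"roll":0},{"xyz":[0,0,110],"roll":0},{"xyz":[9,30,120],"roll":0},{"xyz":[18,65,120],"roll":0},{"xyz":[27,100,120],"roll":0},{"xyz":[37,135,120],"roll":0}]'
python3 -m handwheel '[{"xyz":[12,35,0],"roll":0},{"xyz":[25,70,0],"roll":0},{"xyz":[38,105,0],"roll":0},{"xyz":[50,137,0],"roll":0},{"xyz":[50,137,0],"roll":0},{"xyz":[50,137,0],"roll":0},{"xyz":[50,137,0],"roll":0},{"xyz":[50,137,0],"roll":0}]'
python3 -m handwheel '[{"xyz":[0,0,0],"roll":0},{"xyz":[0,0,-20],"roll":0},{"xyz":[0,0,-50],"roll":0},{"xyz":[0,0,-75],"roll":0},{"xyz":[0,0,-85],"roll":0},{"xyz":[0,0,-85],"roll":0},{"xyz":[0,0,-85],"roll":0},{"xyz":[0,0,-85],"roll":0}]'
python3 -m handwheel '[{"xyz":[0,0,-12],"roll":0},{"xyz":[0,0,-22],"roll":0},{"xyz":[0,0,-29],"roll":0},{"xyz":[0,0,-33],"roll":0},{"xyz":[0,0,-34],"roll":0},{"xyz":[0,0,-35],"roll":0},{"xyz":[0,0,-35],"roll":0},{"xyz":[0,0,-35],"roll":0}]'
python3 -m handwheel '[{"xyz":[0,0,0],"roll":0},{"xyz":[0,0,0],"roll":0},{"xyz":[0,0,0],"roll":0},{"xyz":[0,0,0],"roll":0},{"xyz":[0,0,0],"roll":0},{"xyz":[0,0,0],"roll":0}]'
python3 -m handwheel '[{"xyz":[0,0,0],"roll":0},{"xyz":[0,0,0],"roll":0},{"xyz":[0,0,0],"roll":0},{"xyz":[0,0,0],"roll":0},{"xyz":[0,0,0],"roll":0},{"xyz":[0,0,25],"roll":0},{"xyz":[0,0,60],"roll":0},{"xyz":[0,0,100],"roll":0}]' 1
python3 -m handwheel '[{"xyz":[0,0,40],"roll":0},{"xyz":[0,0,80],"roll":0},{"xyz":[-5,15,110],"roll":0},{"xyz":[-15,35,124],"roll":0},{"xyz":[-23,55.5,124],"roll":0.6},{"xyz":[-23,55.5,124],"roll":0.6},{"xyz":[-23,55.5,124],"roll":0.6},{"xyz":[-23,55.5,124],"roll":0.6}]'
python3 -m handwheel '[{"xyz":[0,0,0],"roll":0},{"xyz":[0,0,0],"roll":0},{"xyz":[0,0,0],"roll":0},{"xyz":[0,0,0],"roll":0},{"xyz":[0,0,0],"roll":0}]'
python3 - <<'E'
from h import *
s=st(); w=camera_model("wrist"); im=camera("wrist"); cv2.imwrite("pics/w14f.png",im[:,:,::-1]); np.save("w14.npy",np.r_[w['rvec'],w['tvec']])
sc=camera("scene")
a=cv2.resize(im[60:260,200:440,::-1],(480,400),interpolation=cv2.INTER_CUBIC); b=cv2.resize(sc[80:330,180:500,::-1],(320,250)); b=cv2.copyMakeBorder(b,0,150,0,0,0)
cv2.imwrite("pics/p14.png",np.hstack([a,b]))
# white window centroids before (w4) and after
for fn,mm in (("pics/w4f.png","w4.npy"),("pics/w14f.png","w14.npy")):
    I=cv2.imread(fn); m=model(np.load(mm)); h=cv2.cvtColor(I,cv2.COLOR_BGR2HSV)
    for n,p in (("red",(548.6,59.4)),("yellow",(603.5,67.9)),("blue",(593,-46.9))):
        u,v=proj(m,[[*p,86]])[0].astype(int); r=h[v-10:v+11,u-10:u+11]
        k=((r[...,1]<70)&(r[...,2]>110)).astype(np.uint8); nn,l,stt,ce=cv2.connectedComponentsWithStats(k); j=1+np.argmax(stt[1:,4])
        print(fn,n,ray(m,ce[j][0]+u-10,ce[j][1]+v-10,86)[:2].round(1),stt[j,4])
for t in ["stapler","tape_dispenser","glue_stick"]: pass
E
```

```text
clock: 50.85
ee_pos: [542.9, -183.0, 165.1]
ee_rot: [-0.237, 3.132, -0.0]
ft_force: [1.3, 0.1, -1.1]
opening: 0.406
clock: 51.52
ee_pos: [592.2, -49.1, 164.4]
ee_rot: [0.235, -3.131, 0.002]
ft_force: [0.1, 0.2, -0.8]
opening: 0.406
clock: 52.18
ee_pos: [594.0, -47.3, 81.1]
ee_rot: [-0.237, 3.13, 0.0]
ft_force: [-0.4, 0.0, -1.1]
opening: 0.409
clock: 52.85
ee_pos: [593.2, -46.9, 44.9]
ee_rot: [-0.239, 3.132, 0.0]
ft_force: [0.1, 0.6, -0.3]
opening: 0.404
clock: 53.35
ee_pos: [593.2, -47.0, 44.9]
ee_rot: [-0.238, 3.132, 0.0]
ft_force: [-0.1, 0.0, -0.1]
opening: 0.4
clock: 54.02
ee_pos: [591.3, -47.1, 144.3]
ee_rot: [0.239, -3.128, -0.001]
ft_force: [0.9, -0.5, 0.5]
opening: 0.983
clock: 54.68
ee_pos: [569.8, 7.4, 268.3]
ee_rot: [0.254, -3.13, 0.002]
ft_force: [0.9, 0.3, -0.3]
opening: 1.004
clock: 55.1
ee_pos: [570.0, 8.1, 268.5]
ee_rot: [0.254, -3.131, -0.0]
ft_force: [-0.5, 0.1, 1.2]
opening: 1.0
t55.10 [570.    8.1 268.5] jaw yaw 99.27 tilt [-0.  0. -1.] F [-0.5  0.1  1.2] op 1.000 q7 1.30
pics/w4f.png red [548.7  59.4] 142
pics/w4f.png yellow [604.5  68.1] 113
pics/w4f.png blue [593.6 -46.9] 113
pics/w14f.png red [549.   59.4] 134
pics/w14f.png yellow [604.3  68. ] 120
pics/w14f.png blue [594.6 -47. ] 121
```

View pics/p14.png

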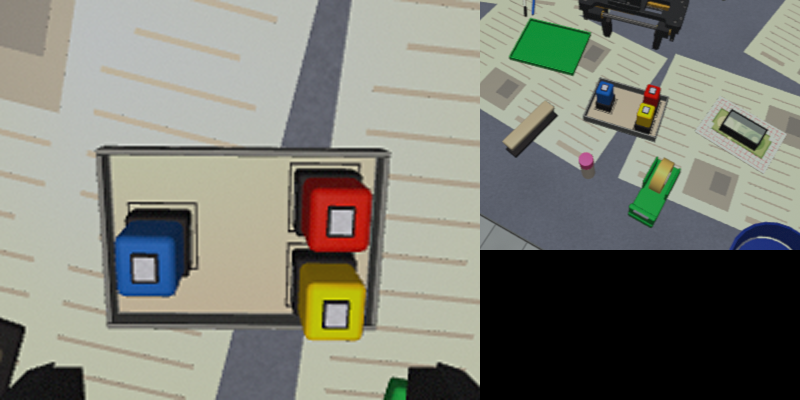

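All three stamps are back on their own places, upright, within about 1 mm of where they started. The magnifier is on the note.

```bash
python3 - <<'E'
from h import *
a=cv2.imread("pics/scene0.png"); b=camera("scene")[:,:,::-1]
d=cv2.absdiff(a,b).max(2)
for n,(u,v,r) in dict(stapler=(230,208,28),glue=(287,245,15),tape=(355,268,35)).items(): print(n,'changed px',(d[v-r:v+r,u-r:u+r]>45).sum())
st(); print(finish_job())
E
```

```text
stapler changed px 0
glue changed px 0
tape changed px 0
t55.25 [569.9   8.4 268.7] jaw yaw 99.30 tilt [-0.  0. -1.] F [-0.1 -0.  -0.5] op 1.001 q7 1.30
the job is handed in; nothing more can be done
None
```

The job is done in the order asked and handed in at 55 s of the 141 s allowed. `finish_job()` gives no verdict.

1. **Stamps out:** I lifted red, yellow and blue out and stood them upright in the green tray.
2. **Magnifier:** I gripped it across its 54 mm width and set it on the note board.
3. **Stamps back:** Each stamp went back to its own place at the same tool pose it was picked from.

**Last checks:**
- **Magnifier:** it sits within about 0.5 mm of the note's centre and 0.3° of its length. A cruder outline fit, which ignores the visible side faces, read about 1 mm off.
- **Stamps:** they stand upright and squared inside their outlines. Their measured top centres moved 0.3 mm (red), 0.2 mm (yellow) and 1.0 mm (blue) from the start.
- **Stapler, tape dispenser and glue stick:** no pixels changed around them between the first and last scene pictures.
- **Forces:** the wrist force read about 3 N or less at the end of every move.

No check failed. Camera calibration is only good to about 2 mm, so these figures are accurate relative to each other rather than absolutely. The first rough fits, some taken while the arm was still settling, differed by 2–3 mm, so I measured the board again with the arm at rest and fitted the tray from the stamp tops.

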